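Dress an arbor and hold it leaning, ready for the spindle

ROBOT

A 6-joint arm with a two-finger parallel gripper is mounted at the origin on a cart in front of the work surface, level with it; the furniture and walls round the work are solid. World frame = base frame: x ahead of the robot, y to its left, z up, the work surface at z = 0. Lengths are in m, angles in rad, forces in N, time in s.
With the tool pointing down it reaches from about 0.225 to 0.875 m from the base axis. Payload 3.4 kg.
Tool frame: the origin (TCP) lies at the very end of the fingers, on their centre line; the grasp point (between the pads) lies 19 mm behind it; z points along the fingers, y is the line along which they close (so a half turn about z gives the same grasp; the last joint's range is limited). The gripper opens to 85 mm and grips with 20 to 120 N. Pads are 22 mm wide; open, the fingers measure 114 mm over their backs; the gripper's body (76 mm by 85 mm) begins 54 mm behind the grasp point. The pads swing forward as they close: fully open they stand 13 mm farther back than shut.
Start: joints at [-1.26, 0.276, 1.505, -0, 1.361, -0.121], TCP at [0.241, -0.522, 0.231] pointing down, gripper open.
Joint ranges: [-2.89, 2.89], [-0.75, 2.08], [0.22, 2.7], [-1.18, 4.32], [0.11, 2.71], [-2.7, 2.7]. Speed limits (rad/s): [2.57, 2.57, 3.14, 3.14, 3.14, 3.14].

INTERFACE

Orientations are given as a unit quaternion [w, x, y, z].
In Python, from rig import get_state, optics, sign_off gives the robot as it stands.
- The arm moves only by the tool send_rows, never from a script. Its argument "increments" is a list of rows, each an object with "gripper": the gripper's target within -1 to 1 (shut at 1, half-way at 0, fully open at -1); "linear": the shift along the world's x, y, z in m, a list of three; "delta_rot": the turn, a rotation vector about the world's x, y, z in rad, a list of three. In form: [{"gripper": gripper, "linear": [dx, dy, dz], "delta_rot": [rx, ry, rz]}, ...]. A call has 1 to 8 rows; each row is the pose to reach, as a shift and turn from the pose commanded when the call began; what a row does not reach only later rows make up. A row lasts 1/10 s, in which the tool goes at most 50 mm and 8.59 degrees, less where a joint would pass 70% of its speed; a pose out of reach is approached as far as the arm can. A call with a gripper value outside its range is refused whole. The fingers move at their own pace and stop on an object; "newtons" is the grip in N (left out, the last holds). Time passes only in rows, so rows that repeat a pose let the fingers close. It gives the time, the measured TCP pose, the force, the opening and the grip force at its end, in the units of the state.
- get_state(): the state, without advancing time (a new reading comes with each control period).
- optics.get_image(name): name is "scene" or "side" or "wrist"; returns a dict with "pixels" (400x640x3 uint8, blue, green, red), "K" (3x3 intrinsics, pixels), "rvec" (rotation vector, rad) and "tvec" (3), from world to camera coordinates, as OpenCV has them; the wrist camera has in their place "T_tool_cam" (4x4, takes a point from camera to tool coordinates, whose origin is the TCP and whose axes are the flange's). Camera axes: x right, y down, z forward; pixel columns grow to the right and rows downward; lengths in m; the calibration is good to about 2 mm. A picture is of the moment at which its call begins: read the wrist's pose just before it. There is no depth.
- sign_off(): hands the job in; it is judged then, once.
The state is a dict: "clock": time; "qpos": joint angles; "qd": joint speeds; "effort": joint torques, N m; "position": TCP position; "ee_rot": TCP orientation; "contact_force": force on the tool from outside, world axes, zero at the start; "moment": the same for the moment, N m; "width": finger opening in m; "gripper_force": force on a finger pad.
Only numpy, scipy, OpenCV 4.12 (cv2) and the standard library are available. Lean on these libraries where they do the work, as an engineer would, in place of code of your own. Each camera call takes 0.05 s, during which the arm holds its last target. There are 200 camera calls.

TASK

Thread the wide flat washer and then the narrow taller collar down the upright post of the arbor standing in the setting block, each fully home: the washer on the arbor's flange, the collar on the washer. Then draw the dressed arbor up out of the block and lean it over to about 60 degrees from upright, post end uppermost and both rings still home, with all of it about 20 cm above the bench. Finish while still holding it there, still, in the gripper; leave the steel block and tape measure where they lie.

Things in the scene. Friction and masses are not known exactly. Their poses are not given: they have to be found in the camera images.
- setting_block: Fixed dark steel block, 70 x 70 mm and 60 mm high, on a foot plate 106 x 76 x 8 mm with four screw heads; it cannot move. Origin at the centre of its underside on the bench, z up. A plain bore of 21 mm diameter, 50 mm deep, goes down from the centre of its top face; the arbor's shank stands loosely in it.
- arbor: Loose round steel arbor, 0.25 kg, upright in the block at the start. Origin: centre of the flange's underside, which rests on the block's top; z along the axis to the post's end. Shank (in the bore) 18 mm diameter, z -45 to 0 mm; flange 40 mm, z 0 to 8; post 16 mm, z 8 to 68, its last 6 mm tapering to 9 mm. With both rings home the post is bare from z 32 to 68.
- arbor_tip (a point): Centre of the free end of the arbor's post (68 mm along z from the arbor's origin).
- arbor_tail (a point): Centre of the lower end of the arbor's shank (45 mm below the arbor's origin along its z).
- washer: Loose steel ring, the wide flat one: 46 mm outside diameter, 20 mm bore, 10 mm thick, 0.1 kg; lies flat on the bench. Origin at the centre of its underside, z up through the bore. Home on the arbor its origin is 8 mm along the arbor's z from the arbor's origin.
- collar: Loose steel ring, the narrow taller one: 32 mm outside diameter, 20 mm bore, 14 mm high, 0.055 kg; stands on its end face on the bench with its bore upright. Origin at the centre of its underside, z up through the bore. Home on the washer its origin is 18 mm along the arbor's z from the arbor's origin.
- steel_block: Bystander: plain bright steel block 40 x 75 x 31 mm (long along its y), origin at the centre of its underside; must stay where it is.
- tape_measure: Bystander: yellow tape measure 34 x 76 x 66 mm (long along its y), origin at the centre of its underside; must stay where it is.
There are look-alikes about, which are no part of the job. Leave any red look-alike of the collar alone. What is shaped like the arbor but turquoise is not meant.

How it is judged:
By the outcome, as a careful person would: the job done as asked, in the order asked, and still so for the second after the job is handed in, while the arm keeps its last pose, push and grip.
It also fails if it takes over 67 s, if anything falls off the work surface, if the arm or the gripper's body presses on something with over 40 N, if the wrist force passes 120 N, or if a joint passes its speed limit or range.

## Working session

There is one attempt and no reset: what is moved stays moved. The work goes in short steps, Python scripts to look and compute and a tool call to move; the robot and the scene stay as the last step left them, time stands still between calls to the robot, and variables do not carry over. Pictures are saved under pics/ and viewed, at most 10 in all, crops included, and the job is handed in when it is done.

Besides the shell and the picture viewer there is one more tool, called in YAML: its name, and indented under it one key for each argument. send_rows: Moves the arm, as the interface text tells. Its arguments: {"type":"object","properties":{"increments":{"type":"array"},"newtons":{"type":"number"}},"required":["increments"]}

```bash
mkdir -p pics; ls
cat > h.py <<'E'
import numpy as np, cv2
from rig import get_state, optics, sign_off
from scipy.spatial.transform import Rotation as R
def grab(name):
    s=get_state(); d=optics.get_image(name)
    if name=="wrist":
        q=s["ee_rot"]; T=np.eye(4); T[:3,:3]=R.from_quat([q[1],q[2],q[3],q[0]]).as_matrix(); T[:3,3]=s["position"]
        M=T@np.array(d["T_tool_cam"])
    else:
        Rm=cv2.Rodrigues(np.array(d["rvec"],float))[0]; M=np.eye(4); M[:3,:3]=Rm.T; M[:3,3]=-Rm.T@np.array(d["tvec"],float).ravel()
    return np.array(d["pixels"]),np.array(d["K"]),M
def ray(K,M,uv):
    d=M[:3,:3]@np.linalg.solve(K,[uv[0],uv[1],1.]); return M[:3,3],d/np.linalg.norm(d)
def onz(K,M,uv,z):
    o,d=ray(K,M,uv); return o+d*(z-o[2])/d[2]
def proj(K,M,p):
    c=np.linalg.inv(M)@np.r_[p,1]; u=K@c[:3]; return u[:2]/u[2]
E
python3 - <<'E'
from h import *
ims=[]
for n in ("scene","side","wrist"):
    im,K,M=grab(n); cv2.imwrite(f"pics/{n}0.png",im); np.savez(f"pics/{n}0.npz",K=K,M=M); print(n,M[:3,3].round(3),M[:3,2].round(3),K[0,0])
s=get_state();print(s["clock"],s["position"],s["ee_rot"],s["width"])
E
```

```text
pics
scene [-0.136  0.462  0.53 ] [ 0.735 -0.489 -0.47 ] 409.4592993105585
side [ 0.199 -0.859  0.726] [ 0.324  0.76  -0.563] 403.86864521824015
wrist [ 0.304 -0.493  0.374] [-0.249 -0.113 -0.962] 321.5108901568135
0.15 [ 0.24051966 -0.52184968  0.23063109] [-6.96152254e-04  9.76781256e-01  2.14237926e-01 -6.37820451e-05] 0.0856467251803443
```

View pics/scene0.png

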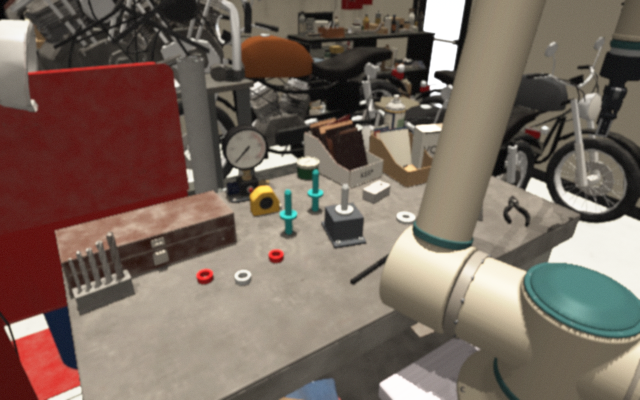

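View pics/side0.png

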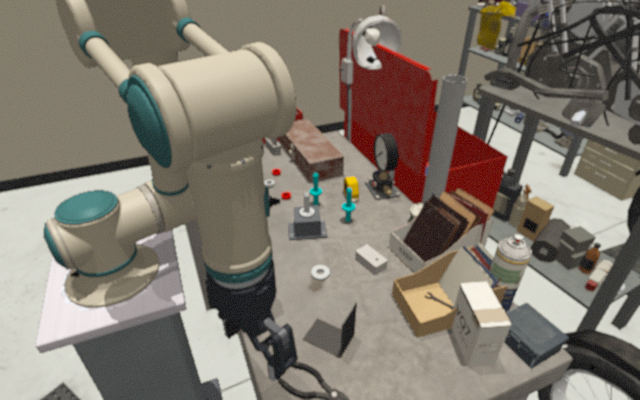

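The scene view shows the arbor and block at about (345,215). One bright ring is at (406,217) and another at (243,277). There are red rings at (205,276) and (276,256), turquoise arbors at (288,213) and (315,190), and the tape at (264,200). The side view has the bright rings at (319,272) and (269,184), the arbor at (307,210) and the steel block at (371,258). I'll measure and take an enlarged crop.

Run:
```python
from h import *
a=cv2.imread("pics/scene0.png");b=cv2.imread("pics/side0.png")
S=np.load("pics/scene0.npz");D=np.load("pics/side0.npz")
def bright(im,box):
    x0,y0,x1,y1=box; c=im[y0:y1,x0:x1]; hsv=cv2.cvtColor(c,cv2.COLOR_BGR2HSV)
    m=((hsv[...,2]>165)&(hsv[...,1]<50)).astype(np.uint8)
    cs,_=cv2.findContours(m,cv2.RETR_EXTERNAL,cv2.CHAIN_APPROX_NONE); k=max(cs,key=cv2.contourArea)
    x,y,w,h=cv2.boundingRect(k); return (x0+x+(w-1)/2,y0+y+(h-1)/2,w,h)
for nm,im,C,box,z in [("w scene",a,S,(392,207,418,228),.01),("c scene",a,S,(230,265,257,290),.014),("w side",b,D,(305,260,335,290),.01),("c side",b,D,(260,176,276,190),.014)]:
    r=bright(im,box); p=onz(C["K"],C["M"],r[:2],z*.7); dist=np.linalg.norm(p-C["M"][:3,3]); print(nm,r,p.round(4),"width mm",r[2]*dist/C["K"][0,0]*1000)
A=cv2.resize(a[150:300,190:440],None,fx=3,fy=3,interpolation=3)
B=cv2.resize(b[160:290,240:400],None,fx=3,fy=3,interpolation=3)
cv2.imwrite("pics/cropA.png",A);cv2.imwrite("pics/cropB.png",B)
```

```text
w scene (404.5, 217.0, 26, 21) [ 0.4705 -0.1955  0.007 ] width mm 65.76593248095011
c scene (243.0, 277.0, 27, 25) [0.4658 0.2363 0.0098] width mm 54.49167452665689
w side (319.5, 271.5, 30, 24) [ 0.4708 -0.1978  0.007 ] width mm 75.34592893377453
c side (269.5, 181.0, 12, 7) [0.4758 0.2459 0.0098] width mm 39.99113711191317
```

View pics/cropA.png

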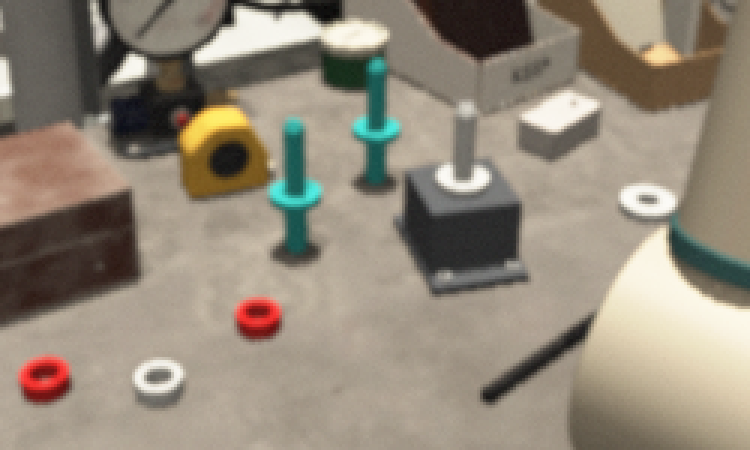

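View pics/cropB.png

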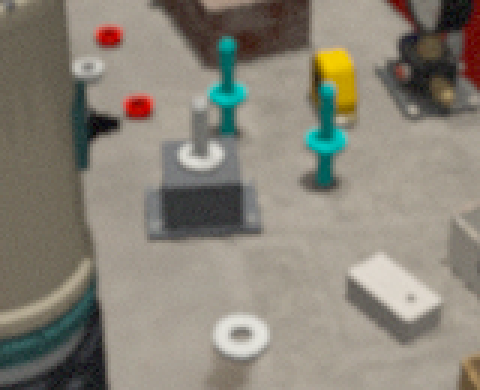

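The crops settle which ring is which. The wide flat bright ring at scene (406,217) / side (319,272) is the **washer**. The narrower, taller bright ring at scene (243,277) / side (269,183) is the **collar**. The rings at (205,276) and (276,256) are red look-alikes. The two freestanding turquoise arbors are decoys, and the grey arbor in the dark block is the real one.

Run:
```python
from h import *
S=np.load("pics/scene0.npz");D=np.load("pics/side0.npz")
def tri(u,v):
    o1,d1=ray(S["K"],S["M"],u);o2,d2=ray(D["K"],D["M"],v)
    t=np.linalg.lstsq(np.c_[d1,-d2],o2-o1,rcond=None)[0]; a,b=o1+t[0]*d1,o2+t[1]*d2
    return ((a+b)/2).round(4),round(np.linalg.norm(a-b)*1000,1)
s=lambda x,y:(190+x/3,150+y/3); d=lambda x,y:(240+x/3,160+y/3)
print("tip",tri(s(466,102),d(199,97)))
print("turq tips",tri(s(294,120),d(228,40)),tri(s(376,60),d(327,85)))
print("washer",tri(s(648,201),d(241,334)),"collar",tri(s(159,377),d(88,67)))
print("tape top",onz(S["K"],S["M"],s(225,110),.066),"red",[onz(S["K"],S["M"],s(*p),.01).round(3) for p in((45,378),(259,316))], "steel",onz(S["K"],S["M"],s(560,118),.031))
```

```text
tip (array([ 0.5025, -0.0297,  0.1285]), np.float64(2.1))
turq tips (array([0.5724, 0.0754, 0.1112]), np.float64(2.9)) (array([ 0.6275, -0.0322,  0.1116]), np.float64(0.7))
washer (array([ 0.4711, -0.1995,  0.007 ]), np.float64(3.6)) collar (array([0.4711, 0.2349, 0.0106]), np.float64(3.3))
tape top [0.69081016 0.07434564 0.066     ] red [array([0.507, 0.298, 0.01 ]), array([0.494, 0.149, 0.01 ])] steel [ 0.5865007  -0.20123356  0.031     ]
```

send_rows:
  increments:
    - {"gripper": -1,"linear": [0.03,0.04,0.0],"delta_rot": [0,0,0]}
    - {"gripper": -1,"linear": [0.055,0.08,0.0],"delta_rot": [0,0,0]}
    - {"gripper": -1,"linear": [0.085,0.12,0.0],"delta_rot": [0,0,0]}
    - {"gripper": -1,"linear": [0.115,0.16,0.0],"delta_rot": [0,0,0]}
    - {"gripper": -1,"linear": [0.14,0.2,0.0],"delta_rot": [0,0,0]}
    - {"gripper": -1,"linear": [0.17,0.24,0.0],"delta_rot": [0,0,0]}
    - {"gripper": -1,"linear": [0.2,0.28,-0.02],"delta_rot": [0,0,0]}
    - {"gripper": -1,"linear": [0.23,0.325,-0.05],"delta_rot": [0,0,0]}

```text
clock: 0.95
position: [0.4649, -0.2074, 0.1895]
ee_rot: [0.001, 0.977, 0.214, 0.001]
contact_force: [0.6, -0.4, -0.6]
width: 0.0857
gripper_force: 0.0
```

```bash
cat >> h.py <<'E'
def ringfit(im,K,M,guess,z,r,show=None):
    """bright-ring outline near the guess: centroid of outer contour of top face, cast on plane z"""
    u=proj(K,M,np.r_[guess,z]); px=np.linalg.norm(proj(K,M,np.r_[guess[0]+r,guess[1],z])-u)
    hsv=cv2.cvtColor(im,cv2.COLOR_BGR2HSV); g=hsv[...,2]
    w=int(px*2); x0,y0=(u-w).astype(int).clip(0); sub=g[y0:y0+2*w,x0:x0+2*w]
    t,m=cv2.threshold(sub,0,255,cv2.THRESH_BINARY+cv2.THRESH_OTSU)
    cs,_=cv2.findContours(m,cv2.RETR_CCOMP,cv2.CHAIN_APPROX_NONE)
    out=[]
    for k in cs:
        if cv2.contourArea(k)>50 and len(k)>20:
            e=cv2.fitEllipse(k); c=np.array(e[0])+[x0,y0]; P=onz(K,M,c,z); pts=np.array([onz(K,M,q[0]+[x0,y0],z) for q in k[::3]])
            out.append((c.round(1),P.round(4),"meanR",np.linalg.norm(pts-P,axis=1).mean().round(4),np.array(e[1]).round(1)))
    return u.round(1),t,out
E
python3 - <<'E'
from h import *
im,K,M=grab("wrist"); cv2.imwrite("pics/w1.png",im)
u,t,o=ringfit(im,K,M,np.array([.471,-.1985]),.01,.023)
print(u,t); [print(x) for x in o]
E
```

```text
[308.6 170.9] 125.0
(array([344.7, 208.8]), array([ 0.4501, -0.2497,  0.01  ]), 'meanR', np.float64(0.0076), array([13.1, 16.9]))
(array([315.8, 147.4]), array([ 0.4956, -0.1953,  0.01  ]), 'meanR', np.float64(0.0355), array([54. , 99.3]))
```

View pics/w1.png

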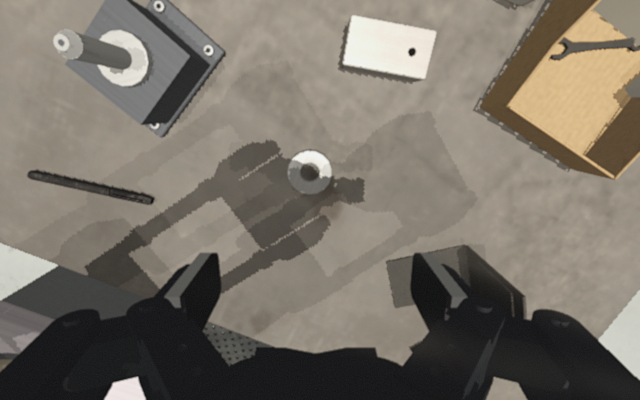

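The wrist view shows the washer at about (309,172), where it was predicted. The block is at top left with the flange at about (122,58) and post tip at (62,43). The steel block is at (390,47). I'll lower over the washer and refine.

Run:
```python
from h import *
im=cv2.imread("pics/w1.png")
s=get_state()
d=optics.get_image("wrist");q=s["ee_rot"];T=np.eye(4);T[:3,:3]=R.from_quat([q[1],q[2],q[3],q[0]]).as_matrix();T[:3,3]=s["position"];M=T@np.array(d["T_tool_cam"]);K=np.array(d["K"]);im=np.array(d["pixels"])
print("by eye",onz(K,M,(309.5,172),.01), "flange",onz(K,M,(122,58),.068),"tip",onz(K,M,(62,43),.128))
c=im[140:205,275:345]; sat=c.max(2).astype(int)-c.min(2); cs=cv2.cvtColor(c,cv2.COLOR_BGR2GRAY)
m=((sat<9)&(cs>85)).astype(np.uint8)*255
n,l,st,ce=cv2.connectedComponentsWithStats(m)
for i in range(1,n):
    if st[i,4]>80:print(st[i],ce[i]+[275,140], onz(K,M,np.array([275+st[i,0]+(st[i,2]-1)/2,140+st[i,1]+(st[i,3]-1)/2]),.01))
print(s["position"],T[:3,:3].round(3).tolist())
```

```text
by eye [ 0.47069636 -0.18993554  0.01      ] flange [ 0.50062618 -0.02269772  0.068     ] tip [ 0.50029547 -0.02365531  0.128     ]
[ 29  15  31  10 171] [319.47368421 159.42690058] [ 0.48613059 -0.19324802  0.01      ]
[ 21  27  44  31 472] [314.74576271 183.22457627] [ 0.46478822 -0.20156033  0.01      ]
[ 0.46525676 -0.19984912  0.18480175] [[0.907, 0.421, -0.001], [0.421, -0.907, 0.009], [0.003, -0.009, -1.0]]
```

```bash
cat >> h.py <<'E'
def hough(im,K,M,guess,z,r,n=3,win=1.8):
    u=proj(K,M,np.r_[guess,z]); px=np.linalg.norm(proj(K,M,np.r_[guess[0]+r,guess[1],z])-u)
    w=int(px*win); x0,y0=np.maximum((u-w).astype(int),0); f=4
    c=cv2.resize(cv2.cvtColor(im,cv2.COLOR_BGR2GRAY)[y0:y0+2*w,x0:x0+2*w],None,fx=f,fy=f,interpolation=cv2.INTER_CUBIC)
    h=cv2.HoughCircles(c,cv2.HOUGH_GRADIENT,1,4,param1=120,param2=12,minRadius=int(px*f*.85),maxRadius=int(px*f*1.12))
    out=[]
    for a,b,rr in ([] if h is None else h[0][:n]):
        uv=np.array([(a+.5)/f-.5+x0,(b+.5)/f-.5+y0]); out.append((uv.round(1),round(float(rr)/f,1),onz(K,M,uv,z).round(4)))
    return u.round(1),round(px,1),out
E
python3 - <<'E'
from h import *
im,K,M=grab("wrist"); cv2.imwrite("pics/w2.png",im)
print(get_state()["position"])
print("outer",hough(im,K,M,np.array([.471,-.1985]),.01,.023))
print("bore",hough(im,K,M,np.array([.471,-.1985]),.01,.010))
print("flange",hough(im,K,M,np.array([.502,-.028]),.068,.020,win=1.5))
print("tip",hough(im,K,M,np.array([.502,-.028]),.128,.0045,win=2.5))
E
```

```text
[ 0.46277818 -0.20569921  0.18705021]
outer (array([315.2, 171.2]), np.float64(23.0), [(array([316. , 172.2]), 22.0, array([ 0.4704, -0.1996,  0.01  ])), (array([318. , 170.8]), 19.8, array([ 0.4726, -0.2008,  0.01  ])), (array([316., 171.]), 21.3, array([ 0.4715, -0.1991,  0.01  ]))])
bore (array([315.2, 171.2]), np.float64(9.9), [(array([316. , 172.8]), 10.0, array([ 0.4699, -0.1999,  0.01  ])), (array([315. , 172.8]), 10.9, array([ 0.4695, -0.1989,  0.01  ])), (array([315.5, 171.8]), 9.1, array([ 0.4706, -0.199 ,  0.01  ]))])
flange (array([126.3,  53.6]), np.float64(27.9), [(array([131. ,  60.2]), 23.9, array([ 0.499 , -0.0325,  0.068 ])), (array([124. ,  58.8]), 30.3, array([ 0.4977, -0.0274,  0.068 ])), (array([129.5,  59.8]), 25.5, array([ 0.4988, -0.0314,  0.068 ]))])
tip (array([66.2, 36.3]), np.float64(8.1), [(array([68., 40.]), 7.4, array([ 0.5005, -0.0294,  0.128 ]))])
```

send_rows:
  increments:
    - {"gripper": -1,"linear": [0,0,0],"delta_rot": [0,0,0]}
    - {"gripper": -1,"linear": [0,0,0],"delta_rot": [0,0,0]}
    - {"gripper": -1,"linear": [0,0,0],"delta_rot": [0,0,0]}

```text
clock: 1.4
position: [0.4628, -0.2101, 0.1895]
ee_rot: [0.001, 0.977, 0.213, 0.0]
contact_force: [-0.6, -0.3, -0.1]
width: 0.0854
gripper_force: 0.0
```

Run:
```python
from h import *
for i in range(3):
    s=get_state(); print(s["clock"],s["position"].round(4) if hasattr(s["position"],"round") else s["position"],np.round(s["qd"],3))
im,K,M=grab("wrist")
print("outer",hough(im,K,M,np.array([.471,-.1985]),.01,.023))
print("tip",hough(im,K,M,np.array([.502,-.028]),.128,.0045,win=2.5))
print(get_state()["position"])
```

```text
1.4 [ 0.4628 -0.2101  0.1895] [-0.001 -0.001  0.003  0.005  0.    -0.001]
1.4 [ 0.4628 -0.2101  0.1895] [-0.001 -0.001  0.003  0.005  0.    -0.001]
1.4 [ 0.4628 -0.2101  0.1895] [-0.001 -0.001  0.003  0.005  0.    -0.001]
outer (array([307.3, 167.6]), np.float64(22.8), [(array([308. , 168.5]), 21.9, array([ 0.4705, -0.1995,  0.01  ])), (array([307.5, 169.5]), 22.7, array([ 0.4693, -0.1994,  0.01  ])), (array([307.8, 170.5]), 23.5, array([ 0.4685, -0.2001,  0.01  ]))])
tip (array([55.4, 33.3]), np.float64(8.1), [(array([58.2, 38. ]), 7.0, array([ 0.5002, -0.03  ,  0.128 ]))])
[ 0.46273915 -0.2100418   0.18944032]
```

send_rows:
  increments:
    - {"gripper": -0.35,"linear": [0.007,0.0105,-0.02],"delta_rot": [0,0,0]}
    - {"gripper": -0.35,"linear": [0.007,0.0105,-0.05],"delta_rot": [0,0,0]}
    - {"gripper": -0.35,"linear": [0.007,0.0105,-0.08],"delta_rot": [0,0,0]}
    - {"gripper": -0.35,"linear": [0.007,0.0105,-0.11],"delta_rot": [0,0,0]}
    - {"gripper": -0.35,"linear": [0.007,0.0105,-0.14],"delta_rot": [0,0,0]}
    - {"gripper": -0.35,"linear": [0.007,0.0105,-0.16],"delta_rot": [0,0,0]}
    - {"gripper": -0.35,"linear": [0.007,0.0105,-0.165],"delta_rot": [0,0,0]}
    - {"gripper": -0.35,"linear": [0.007,0.0105,-0.165],"delta_rot": [0,0,0]}
  newtons: 40

```text
clock: 2.25
position: [0.4697, -0.1987, 0.0236]
ee_rot: [-0.0, 0.977, 0.214, -0.0]
contact_force: [-0.5, 0.8, -0.3]
width: 0.0576
gripper_force: 0.0
```

Run:
```python
from h import *
im,K,M=grab("wrist"); cv2.imwrite("pics/w3.png",im)
s=get_state();print(s["position"],s["width"],s["qd"])
print("outer",hough(im,K,M,np.array([.47,-.1995]),.01,.023))
```

```text
[ 0.47034707 -0.19898097  0.02439551] 0.05768713999779252 [ 0.00580193 -0.01785943 -0.01449313  0.00011732 -0.00139889  0.00098068]
outer (array([315.7, 245.3]), np.float64(42.1), [])
```

View pics/w3.png

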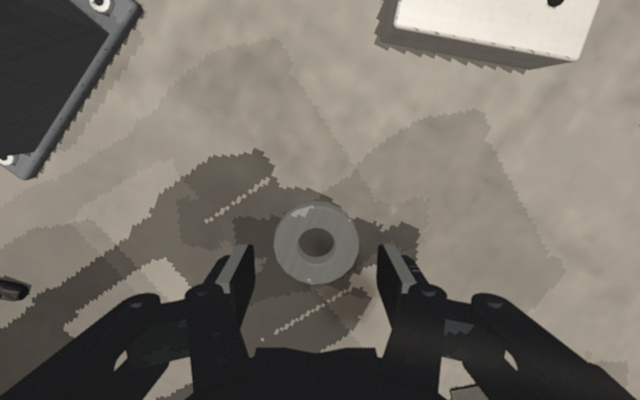

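The washer is centred between the open fingers at (316,243), within about 1 mm of the prediction. I'll lower and grip.

send_rows:
  increments:
    - {"gripper": -0.35,"linear": [0.001,0.0005,-0.012],"delta_rot": [0,0,0]}
    - {"gripper": -0.35,"linear": [0.001,0.0005,-0.02],"delta_rot": [0,0,0]}
    - {"gripper": -0.35,"linear": [0.001,0.0005,-0.0235],"delta_rot": [0,0,0]}
    - {"gripper": -0.35,"linear": [0.001,0.0005,-0.0235],"delta_rot": [0,0,0]}
    - {"gripper": 0.2,"linear": [0.001,0.0005,-0.0235],"delta_rot": [0,0,0]}
    - {"gripper": 0.2,"linear": [0.001,0.0005,-0.0235],"delta_rot": [0,0,0]}
    - {"gripper": 0.2,"linear": [0.001,0.0005,-0.0235],"delta_rot": [0,0,0]}
    - {"gripper": 0.2,"linear": [0.001,0.0005,-0.0235],"delta_rot": [0,0,0]}
  newtons: 40

```text
clock: 3.1
position: [0.471, -0.1976, 0.0008]
ee_rot: [0.0, 0.977, 0.214, 0.0]
contact_force: [-0.8, 1.1, 6.0]
width: 0.0441
gripper_force: 40.5
```

send_rows:
  increments:
    - {"gripper": 0.2,"linear": [0,0,0.04],"delta_rot": [0,0,0]}
    - {"gripper": 0.2,"linear": [0,0,0.085],"delta_rot": [0,0,0]}
    - {"gripper": 0.2,"linear": [0,0,0.13],"delta_rot": [0,0,0]}
    - {"gripper": 0.2,"linear": [0.005,0.02,0.16],"delta_rot": [0,0,0]}
    - {"gripper": 0.2,"linear": [0.01,0.05,0.17],"delta_rot": [0,0,0]}
    - {"gripper": 0.2,"linear": [0.015,0.08,0.17],"delta_rot": [0,0,0]}
    - {"gripper": 0.2,"linear": [0.015,0.1,0.17],"delta_rot": [0,0,0]}
    - {"gripper": 0.2,"linear": [0.015,0.1,0.17],"delta_rot": [0,0,0]}

```text
clock: 3.9
position: [0.4855, -0.0953, 0.1702]
ee_rot: [-0.001, 0.976, 0.216, -0.0]
contact_force: [0.2, -0.5, -0.5]
width: 0.0437
gripper_force: 41.2
```

send_rows:
  increments:
    - {"gripper": 0.2,"linear": [0,0,0],"delta_rot": [0,0,0]}
    - {"gripper": 0.2,"linear": [0,0,0],"delta_rot": [0,0,0]}

```text
clock: 4.1
position: [0.4861, -0.0984, 0.1701]
ee_rot: [0.0, 0.977, 0.214, -0.0]
contact_force: [-0.0, -0.7, -1.0]
width: 0.0438
gripper_force: 41.2
```

Run:
```python
from h import *
im,K,M=grab("wrist"); cv2.imwrite("pics/w4.png",im)
s=get_state();print(s["position"],s["width"],s["contact_force"],np.abs(s["qd"]).max())
p=s["position"]
print("held outer",hough(im,K,M,np.array(p[:2]),p[2]+.007,.023,win=1.5))
print("held bore",hough(im,K,M,np.array(p[:2]),p[2]+.007,.010,win=1.6))
print("tip",hough(im,K,M,np.array([.501,-.0295]),.128,.0045,win=2.5))
print("flange",hough(im,K,M,np.array([.501,-.0295]),.068,.02,win=1.5))
```

```text
[ 0.48606123 -0.09857489  0.17010658] 0.04397503844111316 [ 0.30858195 -0.15501332 -0.54114942] 0.005069211936882737
held outer (array([314.3, 263.4]), np.float64(47.2), [])
held bore (array([314.3, 263.4]), np.float64(20.1), [])
tip (array([216.7, 157.6]), np.float64(7.6), [])
flange (array([240. , 146.1]), np.float64(26.5), [(array([239.2, 147.2]), 27.0, array([ 0.5   , -0.0293,  0.068 ])), (array([239. , 145.2]), 25.4, array([ 0.5013, -0.0286,  0.068 ])), (array([238.5, 148. ]), 27.8, array([ 0.4992, -0.029 ,  0.068 ]))])
```

View pics/w4.png

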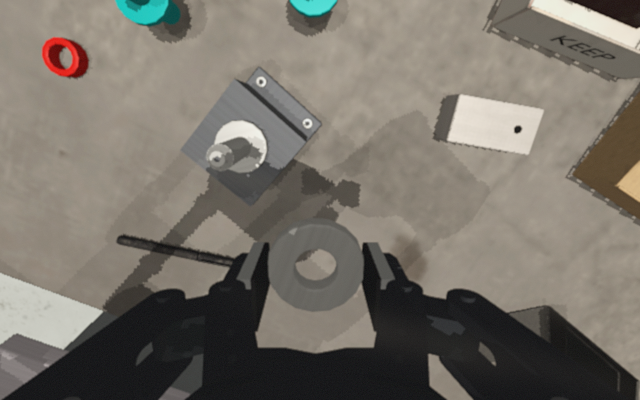

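Washer held flat, its outline spanning x 268–364 and y 218–312 (centre ≈ (316,265)). Post tip at (216,158), as predicted.

```bash
cat >> h.py <<'E'
def held(im,K,M,p,h,box,thr=(90,200)):
    x0,y0,x1,y1=box
E
sed -i '/^def held/,$d' h.py
python3 - <<'E'
from h import *
im,K,M=grab("wrist"); s=get_state(); p=np.array(s["position"])
print(p,onz(K,M,(316,265),p[2]+.0092)-p, "tip",onz(K,M,(216,158),.128))
g=cv2.cvtColor(im,cv2.COLOR_BGR2GRAY); c=g[235:295,285:350]
m=(c>135).astype(np.uint8); n,l,st,ce=cv2.connectedComponentsWithStats(m)
for i in range(1,n):
    if st[i,4]>100: 
        uv=[285+st[i,0]+(st[i,2]-1)/2,235+st[i,1]+(st[i,3]-1)/2]; print(st[i],uv)
E
```

```text
[ 0.48604584 -0.0985747   0.17009983] [ 0.00062536 -0.00074865  0.0092    ] tip [ 0.50064818 -0.0293552   0.128     ]
[ 25  15  26  24 400] [np.float64(322.5), np.float64(261.5)]
```

send_rows:
  increments:
    - {"gripper": 0.2,"linear": [0.005,0.03,0],"delta_rot": [0,0,0]}
    - {"gripper": 0.2,"linear": [0.014,0.06,0],"delta_rot": [0,0,0]}
    - {"gripper": 0.2,"linear": [0.014,0.07,0],"delta_rot": [0,0,0]}
    - {"gripper": 0.2,"linear": [0.014,0.07,-0.015],"delta_rot": [0,0,0]}
    - {"gripper": 0.2,"linear": [0.014,0.07,-0.035],"delta_rot": [0,0,0]}
    - {"gripper": 0.2,"linear": [0.014,0.07,-0.038],"delta_rot": [0,0,0]}
    - {"gripper": 0.2,"linear": [0.014,0.07,-0.038],"delta_rot": [0,0,0]}
    - {"gripper": 0.2,"linear": [0.014,0.07,-0.038],"delta_rot": [0,0,0]}

```text
clock: 5.0
position: [0.5005, -0.0283, 0.133]
ee_rot: [0.0, 0.977, 0.214, 0.001]
contact_force: [-0.6, -0.3, -1.5]
width: 0.0436
gripper_force: 41.2
```

Run:
```python
from h import *
im,K,M=grab("wrist"); s=get_state(); p=np.array(s["position"]); print(p,s["contact_force"])
b,_,_=grab("scene");c,_,_=grab("side")
f=lambda i,n:cv2.resize(i,n,interpolation=cv2.INTER_CUBIC)
cv2.imwrite("pics/w5.png",np.hstack([f(im[190:350,240:400],(400,400)),f(b[140:240,290:390],(400,400))]))
print("tip should be at",(proj(K,M,[.5006,-.0294,.128])-[240,190])*2.5)
```

```text
[ 0.5006997  -0.02821984  0.1331714 ] [-0.28585422 -0.40686027 -1.3383397 ]
tip should be at [190.25519233 157.61189296]
```

View pics/w5.png

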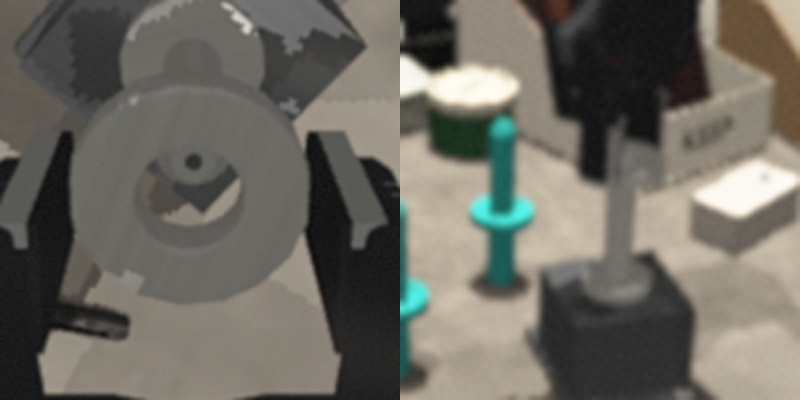

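The crop shows the tip's centre dot at (193,161) and the washer's top face centred at about (189.5,193). I'll convert both to world coordinates.

Run:
```python
from h import *
im,K,M=grab("wrist"); s=get_state(); p=np.array(s["position"])
t=onz(K,M,(240+193/2.5,190+161/2.5),.128); w=onz(K,M,(240+189.5/2.5,190+193/2.5),p[2]+.0092)
print(p,t,w,t-w)
```

```text
[ 0.50047094 -0.02796613  0.13305331] [ 0.50013679 -0.02999815  0.128     ] [ 0.50008176 -0.02919917  0.14225331] [ 5.50251672e-05 -7.98983734e-04 -1.42533135e-02]
```

send_rows:
  increments:
    - {"gripper": 0.2,"linear": [0,-0.0007,-0.006],"delta_rot": [0,0,0]}
    - {"gripper": 0.2,"linear": [0,-0.0007,-0.012],"delta_rot": [0,0,0]}
    - {"gripper": 0.2,"linear": [0,-0.0007,-0.02],"delta_rot": [0,0,0]}
    - {"gripper": 0.2,"linear": [0,-0.0007,-0.028],"delta_rot": [0,0,0]}
    - {"gripper": 0.2,"linear": [0,-0.0007,-0.036],"delta_rot": [0,0,0]}
    - {"gripper": 0.2,"linear": [0,-0.0007,-0.044],"delta_rot": [0,0,0]}
    - {"gripper": 0.2,"linear": [0,-0.0007,-0.05],"delta_rot": [0,0,0]}
    - {"gripper": 0.2,"linear": [0,-0.0007,-0.05],"delta_rot": [0,0,0]}

```text
clock: 6.0
position: [0.4996, -0.0283, 0.0813]
ee_rot: [-0.0, 0.977, 0.214, -0.001]
contact_force: [0.2, 0.1, -0.5]
width: 0.0439
gripper_force: 41.2
```

send_rows:
  increments:
    - {"gripper": 0.2,"linear": [0,0,-0.003],"delta_rot": [0,0,0]}
    - {"gripper": 0.2,"linear": [0,0,-0.004],"delta_rot": [0,0,0]}
    - {"gripper": 0.2,"linear": [0,0,-0.004],"delta_rot": [0,0,0]}
    - {"gripper": -0.3,"linear": [0,0,-0.004],"delta_rot": [0,0,0]}
    - {"gripper": -0.35,"linear": [0,0,-0.004],"delta_rot": [0,0,0]}
    - {"gripper": -0.35,"linear": [0,0,-0.004],"delta_rot": [0,0,0]}
    - {"gripper": -0.35,"linear": [0,0,0.03],"delta_rot": [0,0,0]}
    - {"gripper": -0.35,"linear": [0,0,0.07],"delta_rot": [0,0,0]}

```text
clock: 6.8
position: [0.4985, -0.0281, 0.1518]
ee_rot: [-0.001, 0.977, 0.214, -0.002]
contact_force: [2.1, -1.1, -0.5]
width: 0.0575
gripper_force: 0.0
```

send_rows:
  increments:
    - {"gripper": -0.5,"linear": [0,0,0.03],"delta_rot": [0,0,0]}
    - {"gripper": -0.5,"linear": [0,0.02,0.05],"delta_rot": [0,0,0]}
    - {"gripper": -0.5,"linear": [-0.01,0.06,0.05],"delta_rot": [0,0,0]}
    - {"gripper": -0.5,"linear": [-0.015,0.1,0.05],"delta_rot": [0,0,0]}
    - {"gripper": -0.5,"linear": [-0.02,0.14,0.05],"delta_rot": [0,0,0]}
    - {"gripper": -0.5,"linear": [-0.03,0.18,0.05],"delta_rot": [0,0,0]}
    - {"gripper": -0.5,"linear": [-0.03,0.22,0.05],"delta_rot": [0,0,0]}
    - {"gripper": -0.5,"linear": [-0.03,0.25,0.03],"delta_rot": [0,0,0]}

```text
clock: 7.6
position: [0.4715, 0.2246, 0.1848]
ee_rot: [-0.001, 0.977, 0.215, 0.004]
contact_force: [0.9, 0.3, 0.2]
width: 0.064
gripper_force: 0.0
```

send_rows:
  increments:
    - {"gripper": -0.6,"linear": [0,0,-0.02],"delta_rot": [0,0,0]}
    - {"gripper": -0.6,"linear": [0,0,-0.04],"delta_rot": [0,0,0]}
    - {"gripper": -0.6,"linear": [0,0,-0.04],"delta_rot": [0,0,0]}
    - {"gripper": -0.6,"linear": [0,0,-0.04],"delta_rot": [0,0,0]}

```text
clock: 8.0
position: [0.47, 0.2216, 0.1425]
ee_rot: [0.0, 0.977, 0.214, -0.0]
contact_force: [-0.3, 0.4, -0.0]
width: 0.0684
gripper_force: 0.0
```

Run:
```python
from h import *
im,K,M=grab("wrist"); s=get_state(); p=np.array(s["position"]); print(p,s["contact_force"],s["width"])
print("exp",proj(K,M,[.471,.236,.014]))
print(hough(im,K,M,np.array([.471,.236]),.014,.016,win=2.2)); print("bore",hough(im,K,M,np.array([.471,.236]),.014,.01,win=2.2))
b,_,_=grab("scene")
f=lambda i,n:cv2.resize(i,n,interpolation=cv2.INTER_CUBIC)
cv2.imwrite("pics/w6.png",np.hstack([f(im[:,120:520],(400,400)),f(b[170:250,300:380],(400,400))]))
```

```text
[0.47064218 0.2216871  0.14318864] [ 0.43726022 -0.90721385  0.07727465] 0.06803395084484118
exp [299.95305238 183.89343177]
(array([300. , 183.9]), np.float64(18.3), [])
bore (array([300. , 183.9]), np.float64(11.3), [])
```

View pics/w6.png

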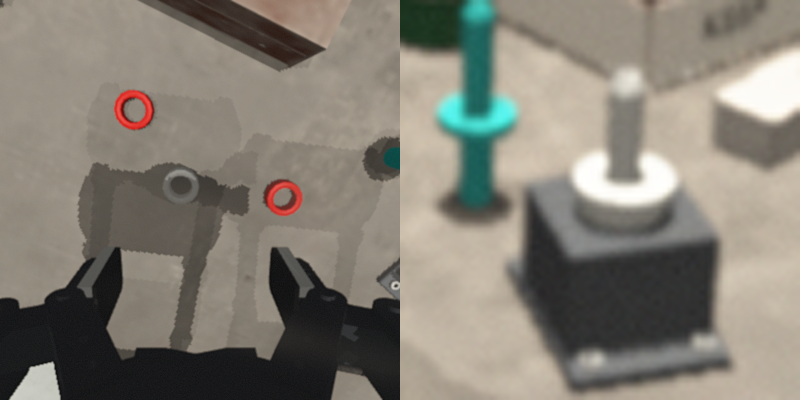

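The washer sits flat and home on the flange (right half). The collar is at wrist (301,186) as expected, with the red look-alikes at (254,110) and (404,198) clear of the fingers.

Run:
```python
from h import *
im,K,M=grab("wrist"); s=get_state(); p=np.array(s["position"])
c=onz(K,M,(301.2,185.8),.014); print(p,c,c-p)
```

```text
[0.47093799 0.22165933 0.1436032 ] [0.47092702 0.23444124 0.014     ] [-1.09683949e-05  1.27819193e-02 -1.29603202e-01]
```

send_rows:
  increments:
    - {"gripper": -0.15,"linear": [0,0.0128,-0.02],"delta_rot": [0,0,0]}
    - {"gripper": -0.15,"linear": [0,0.0128,-0.05],"delta_rot": [0,0,0]}
    - {"gripper": -0.15,"linear": [0,0.0128,-0.085],"delta_rot": [0,0,0]}
    - {"gripper": -0.15,"linear": [0,0.0128,-0.105],"delta_rot": [0,0,0]}
    - {"gripper": -0.15,"linear": [0,0.0128,-0.105],"delta_rot": [0,0,0]}
    - {"gripper": -0.15,"linear": [0,0.0128,-0.105],"delta_rot": [0,0,0]}

```text
clock: 8.75
position: [0.4709, 0.2345, 0.0382]
ee_rot: [-0.0, 0.977, 0.214, 0.001]
contact_force: [0.1, 0.2, 0.9]
width: 0.0492
gripper_force: 0.0
```

Run:
```python
from h import *
im,K,M=grab("wrist"); s=get_state(); p=np.array(s["position"]); cv2.imwrite("pics/w7.png",im)
print(p,s["width"],proj(K,M,[.471,.2344,.014]), onz(K,M,(316,240),.014)-onz(K,M,(316,241),.014))
```

```text
[0.47147314 0.23474891 0.0388146 ] 0.049294144879526595 [314.48260114 237.61107246] [5.50605704e-04 2.53603215e-04 2.77555756e-17]
```

View pics/w7.png

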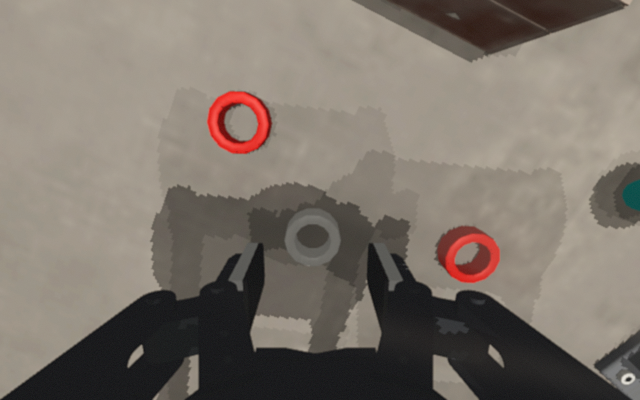

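The collar's top is at (313,236), within 1 mm of the prediction and centred between the fingers. Lower, grip and lift.

send_rows:
  increments:
    - {"gripper": -0.15,"linear": [0.0008,0.0003,-0.02],"delta_rot": [0,0,0]}
    - {"gripper": -0.15,"linear": [0.0008,0.0003,-0.032],"delta_rot": [0,0,0]}
    - {"gripper": -0.15,"linear": [0.0008,0.0003,-0.035],"delta_rot": [0,0,0]}
    - {"gripper": -0.15,"linear": [0.0008,0.0003,-0.035],"delta_rot": [0,0,0]}
    - {"gripper": 0.5,"linear": [0.0008,0.0003,-0.035],"delta_rot": [0,0,0]}
    - {"gripper": 0.5,"linear": [0.0008,0.0003,-0.035],"delta_rot": [0,0,0]}
    - {"gripper": 0.5,"linear": [0.0008,0.0003,-0.035],"delta_rot": [0,0,0]}
    - {"gripper": 0.5,"linear": [0.0008,0.0003,-0.035],"delta_rot": [0,0,0]}
  newtons: 40

```text
clock: 9.6
position: [0.4714, 0.235, 0.0033]
ee_rot: [-0.0, 0.977, 0.214, 0.001]
contact_force: [-0.6, 0.9, 6.6]
width: 0.03
gripper_force: 39.4
```

send_rows:
  increments:
    - {"gripper": 0.5,"linear": [0,0,0.03],"delta_rot": [0,0,0]}
    - {"gripper": 0.5,"linear": [0,0,0.07],"delta_rot": [0,0,0]}
    - {"gripper": 0.5,"linear": [0,0,0.115],"delta_rot": [0,0,0]}
    - {"gripper": 0.5,"linear": [0,-0.02,0.15],"delta_rot": [0,0,0]}
    - {"gripper": 0.5,"linear": [0.005,-0.06,0.165],"delta_rot": [0,0,0]}
    - {"gripper": 0.5,"linear": [0.01,-0.105,0.165],"delta_rot": [0,0,0]}
    - {"gripper": 0.5,"linear": [0.02,-0.15,0.165],"delta_rot": [0,0,0]}
    - {"gripper": 0.5,"linear": [0.025,-0.19,0.165],"delta_rot": [0,0,0]}

```text
clock: 10.4
position: [0.4962, 0.0428, 0.1678]
ee_rot: [0.0, 0.977, 0.214, 0.001]
contact_force: [0.2, 0.4, -0.2]
width: 0.03
gripper_force: 39.9
```

send_rows:
  increments:
    - {"gripper": 0.5,"linear": [0,0,0],"delta_rot": [0,0,0]}
    - {"gripper": 0.5,"linear": [0,0,0],"delta_rot": [0,0,0]}

```text
clock: 10.6
position: [0.4956, 0.044, 0.1672]
ee_rot: [-0.0, 0.977, 0.213, -0.0]
contact_force: [-0.3, 0.9, -1.3]
width: 0.0303
gripper_force: 39.9
```

Run:
```python
from h import *
im,K,M=grab("wrist"); s=get_state(); p=np.array(s["position"]); cv2.imwrite("pics/w8.png",im)
print(p,s["width"],"cen",proj(K,M,p+[0,0,.0108]),"tip",proj(K,M,[.5004,-.0296,.128]))
g=cv2.cvtColor(im,cv2.COLOR_BGR2GRAY)
print("outer",hough(im,K,M,p[:2],p[2]+.0108,.016,win=1.6)[2]);print("bore",hough(im,K,M,p[:2],p[2]+.0108,.010,win=1.8)[2])
print("washer",hough(im,K,M,np.array([.5,-.0295]),.086,.023,win=1.5)[2])
```

```text
[0.49546296 0.04493269 0.16719446] 0.029881462595452796 cen [311.95685282 266.62038397] tip [424.00133549 267.32207103]
outer []
bore []
washer [(array([404. , 241.5]), 30.1, array([ 0.4994, -0.0285,  0.086 ])), (array([404. , 239.5]), 28.4, array([ 0.5008, -0.0277,  0.086 ])), (array([404.5, 243.2]), 31.8, array([ 0.4983, -0.0295,  0.086 ]))]
```

Run:
```python
from h import *
im=cv2.imread("pics/w8.png"); g=cv2.cvtColor(im,cv2.COLOR_BGR2GRAY)
print("     ",*range(266,360,4))
for y in range(222,316,4): print(y,*[f"{v:3d}" for v in cv2.blur(g,(2,2))[y,266:360:4]])
```

```text
266 270 274 278 282 286 290 294 298 302 306 310 314 318 322 326 330 334 338 342 346 350 354 358
222  89  89  88  89  89  79  79  80  79  79  88  89  90  90  74  78  81 109  64  55  55  64  70  75
226  88  90  88  89  79  78  78  80  77  88  89  88  89  92  91  80  87 101  66  51  60 111 118 116
230  89  89  89  83  78  78  78  78  80  88  88  90  91  91  93  89  76 125 109  56  64 103 114 117
234  90  88  90  82  82  79  79  79  87  91  93  93  92  94  93  91  91  92 113  68  62 109 115 115
238  90  90  86  79  82  83  82  84  90  92  92  92  93  94  93  93  91  92  96 114  75 104 114 114
242  88  88  87  87  32  78  82  93  93  94 103 109 111 111 112 100  93  91  91 108 109  42  91  92
246 130  88  87  77  20  80  91  92 103 111 109 106 107 107 107 107 110 101  92  90 118  19  83  88
250 116  88  88  48  19  87  94 105 106 107 105 101 102 102 103 104 106 106 104  91 103  22  59  88
254  86  88  88  25  20  91 105 105 104 103  93  89  89 131 145 118 105 104 104 102  88  20  31  88
258  88  88  86  20  23 104 105 104 102  89  89 116 146 145 144 126 123 101 103 105 100  18  23  88
262 
[... 695 characters left out ...]

290  26  28  30  24  29  90 122 104 104 106 103  94  94  95  96 103 105 104 104 132 151  26  22  30
294  29  27  31  25  45 113 145 120 101 105 105 107 109 110 108 104 104 103 119 132 132  46  22  30
298  28  30  32  26  65 142 142 142 139 112 102 103 103 104 103 102 114 130 131 131 132  80  23  30
302  29  29  31  27  43  82 105 132 133 126 127 124 127 126 127 130 129 128 130 130 129 101  25  31
306  30  29  33  27  48  42  36  33  39  53  87  97 126 127 129 129 129 130 131 131 130 124  27  33
310  28  29  31  27  63  68  84  66  54  48  41  37  35  61  56  86 106 125 132 130 127 128  28  34
314  29  28  32  50 138 132 116  80  66  61  64  69  67  54  51  41  38  35  42  64  76 114  38  36
```

Run:
```python
from h import *
im,K,M=grab("wrist"); s=get_state(); p=np.array(s["position"])
c=onz(K,M,(316.3,269.7),p[2]+.0108); print(p,c-p,"delta to target",np.array([.5002,-.0296])-c[:2])
g=cv2.cvtColor(im,cv2.COLOR_BGR2GRAY); u=proj(K,M,[.5004,-.0296,.128]).astype(int); print(u)
x0,y0=u-22
print("     ",*range(x0,x0+46,2))
for y in range(y0,y0+46,2): print(y,*[f"{v:3d}" for v in g[y,x0:x0+46:2]])
```

```text
[0.49541266 0.04548757 0.1671976 ] [-0.00068234 -0.00208029  0.0108    ] delta to target [ 0.00546969 -0.07300728]
[425 267]
      403 405 407 409 411 413 415 417 419 421 423 425 427 429 431 433 435 437 439 441 443 445 447
245  97  98  96  99 100  99 100 105 109 105 145 193 195 198 172 114 113 112 126 139 138 140 140
247  94  95  97  96  97  99 100  99 106 106 105 147 196 193 131 113 117 130 138 137 138 138 141
249  93  95  94  96  97  96  99  97  99 103 105 107 175 174 111 114 128 136 137 137 136 138 150
251  86  93  93  94  94  96  95  98  96  97 100 103 111 120 113 129 135 135 135 135 136 147 151
253 110  88  93  95  94  93  94  93 104 121 142 140 124 115 128 134 135 134 135 134 138 150 150
255 177  88  91  93  94  91  96 131 151 152 152 154 154 154 153 136 135 134 134 135 146 151 150
257 220 129  85  91  90 110 146 149 149 150 152 151 153 153 156 154 138 134 135 142 151 149 150
259 224 200  86  89  93 153 147 145 147 147 149 150 151 151 153 154 154 134 137 149 150 150 149
261 221 221 162  83 104 142 143 144 145 146 148 149 151 155 155 157 150 133 145 151 149 149 149
263 220 224 2
[... 630 characters left out ...]
 149 149 151 151 151 150 150
277 121 135 144 143 135 127 126 129 131 132 132 133 133 131 145 151 150 150 150 150 149 150 150
279 134 142 145 145 137 125 127 128 131 130 131 132 133 136 150 151 150 151 151 150 149 151 150
281 142 144 147 146 131 128 128 128 129 131 133 134 135 146 150 151 152 152 150 151 149 150 149
283 143 143 145 135 130 130 129 129 130 132 133 134 141 151 151 153 152 153 153 153 152 150 150
285 145 144 142 131 131 130 131 131 131 131 132 138 152 148 143 119 118 118 132 139 149 149 152
287 148 146 136 130 133 132 130 131 132 132 133 135 110  61  39  27  29  27  34  38  52  81 103
289 152 143 130 132 132 131 131 132 131 133 130  66  24  22  26  26  25  24  27  25  22  27  22
```

Run:
```python
from h import *
im,K,M=grab("wrist"); s=get_state(); p=np.array(s["position"])
c=onz(K,M,(316.3,269.7),p[2]+.0108); t=onz(K,M,(426.3,269.2),.128);print(p,t,"move",(t-c)[:2])
```

```text
[0.49540862 0.04577637 0.16722686] [ 0.49987807 -0.03004856  0.128     ] move [ 0.00518462 -0.07401591]
```

send_rows:
  increments:
    - {"gripper": 0.5,"linear": [0.002,-0.03,0],"delta_rot": [0,0,0]}
    - {"gripper": 0.5,"linear": [0.004,-0.06,0],"delta_rot": [0,0,0]}
    - {"gripper": 0.5,"linear": [0.005,-0.073,0],"delta_rot": [0,0,0]}
    - {"gripper": 0.5,"linear": [0.005,-0.073,-0.02],"delta_rot": [0,0,0]}
    - {"gripper": 0.5,"linear": [0.005,-0.073,-0.033],"delta_rot": [0,0,0]}
    - {"gripper": 0.5,"linear": [0.005,-0.073,-0.033],"delta_rot": [0,0,0]}
    - {"gripper": 0.5,"linear": [0.005,-0.073,-0.033],"delta_rot": [0,0,0]}
    - {"gripper": 0.5,"linear": [0.005,-0.073,-0.033],"delta_rot": [0,0,0]}

```text
clock: 11.55
position: [0.5014, -0.0277, 0.1351]
ee_rot: [0.0, 0.977, 0.215, 0.001]
contact_force: [-0.5, -0.5, -0.5]
width: 0.0302
gripper_force: 40.0
```

Run:
```python
from h import *
im,K,M=grab("wrist"); s=get_state(); p=np.array(s["position"]); cv2.imwrite("pics/w9.png",im)
print(p,"cen",proj(K,M,p+[-.0003,-.0015,.0108]),"tip",proj(K,M,[.5001,-.0297,.128]))
g=cv2.cvtColor(im,cv2.COLOR_BGR2GRAY)
print("     ",*range(276,360,3))
for y in range(222,306,3): print(y,*[f"{v:3d}" for v in g[y,276:360:3]])
```

```text
[ 0.50145175 -0.02788212  0.13516638] cen [317.0140643  269.04592739] tip [316.49527676 254.21532184]
      276 279 282 285 288 291 294 297 300 303 306 309 312 315 318 321 324 327 330 333 336 339 342 345 348 351 354 357
222  49  51 100 106 104 104 103 105  99 105  92  92  91  94  95  93  91  92  94 106 104 106 105 104 103  64  71  70
225  52  49 102 107 105 104 104 109  97 102  90  92  91  92  95  92  89  92  93 107 105 106 104 105 104  66  67  69
228  53  53  84 106 105 104 109 107  98  90  91  92  90  92  94  93  89  92  98 104 105 103 102 102 103  65  64  66
231  69  66  74 104 105 103 125 141 108  94  90  93  94  92  93  91  92  91  99 105 105 104 104 105  91  62  65  66
234  80  78  70 105 104 103 116 136  99  92  92  94  92  92  93  94  91  92  93 102 105 103 103 107  65  62  63  62
237  79  81  80  87 112 139 114  90  92  92  93  94  94  94  93  91  94  92  92  92  96 102 104  98  62  61  59  76
240  82  76  63  68 131 124  91  94  92  92  95  96  97  97  99  98  93  94  91  91  93  94 105  67  55  59  75 135
243  89  56  19  65  77  91  92  93  97 106 113 112 113 114 114 114 
[... 1667 characters left out ...]
  27
288  23  24  27  82  88 104 105 106 103 100  95  92  93  94  94  93  94  98 105 106 103 104 123 151  75  21  23  28
291  30  26  39  76 132 118 103 103 102 109 109 104  99 103 102 106 109 105 106 104 105 116 146 148  99  20  20  29
294  26  23  56 103 131 130 113 101 101 105 105 108 108 108 108 108 105 106 106 102 108 140 148 148 138  21  21  29
297  27  22 106 130 129 129 130 128 111 105 104 105 103 104 105 105 102 103 111 129 133 131 137 147 145  20  25  27
300  26  24 128 129 127 128 130 132 132 132 123 107 105 106 108 106 116 130 133 133 133 132 133 134 146  29  25  29
303  27  30 130 128 128 129 130 131 132 131 131 132 131 130 130 131 132 131 133 133 134 135 133 134 133  51  26  33
```

Run:
```python
from h import *
im,K,M=grab("wrist"); s=get_state(); p=np.array(s["position"])
c=onz(K,M,(316.3,270.6),p[2]+.0108); t=onz(K,M,(316.5,255.2),.128);print(p,t,c,"move",(t-c)[:2])
```

```text
[ 0.50139895 -0.02798676  0.13512091] [ 0.49959043 -0.03011001  0.128     ] [ 0.50026188 -0.02960214  0.14592091] move [-0.00067144 -0.00050787]
```

send_rows:
  increments:
    - {"gripper": 0.5,"linear": [-0.0006,-0.0005,-0.006],"delta_rot": [0,0,0]}
    - {"gripper": 0.5,"linear": [-0.0006,-0.0005,-0.012],"delta_rot": [0,0,0]}
    - {"gripper": 0.5,"linear": [-0.0006,-0.0005,-0.02],"delta_rot": [0,0,0]}
    - {"gripper": 0.5,"linear": [-0.0006,-0.0005,-0.028],"delta_rot": [0,0,0]}
    - {"gripper": 0.5,"linear": [-0.0006,-0.0005,-0.036],"delta_rot": [0,0,0]}
    - {"gripper": 0.5,"linear": [-0.0006,-0.0005,-0.041],"delta_rot": [0,0,0]}
    - {"gripper": 0.5,"linear": [-0.0006,-0.0005,-0.041],"delta_rot": [0,0,0]}

```text
clock: 12.35
position: [0.5, -0.0287, 0.0924]
ee_rot: [-0.0, 0.977, 0.214, -0.0]
contact_force: [-0.0, -0.4, -1.1]
width: 0.0297
gripper_force: 40.0
```

send_rows:
  increments:
    - {"gripper": 0.5,"linear": [0,0,-0.0015],"delta_rot": [0,0,0]}
    - {"gripper": 0.5,"linear": [0,0,-0.0025],"delta_rot": [0,0,0]}
    - {"gripper": 0.5,"linear": [0,0,-0.0025],"delta_rot": [0,0,0]}

```text
clock: 12.65
position: [0.5001, -0.0288, 0.0909]
ee_rot: [0.0, 0.977, 0.214, -0.0]
contact_force: [0.5, -0.4, -1.3]
width: 0.0299
gripper_force: 40.0
```

send_rows:
  increments:
    - {"gripper": 0.1,"linear": [0,0,0],"delta_rot": [0,0,0]}
    - {"gripper": -0.1,"linear": [0,0,0],"delta_rot": [0,0,0]}
    - {"gripper": -0.1,"linear": [0,0,0],"delta_rot": [0,0,0]}
    - {"gripper": -0.1,"linear": [0,0,0.02],"delta_rot": [0,0,0]}
    - {"gripper": -0.1,"linear": [0,0,0.055],"delta_rot": [0,0,0]}
    - {"gripper": -0.1,"linear": [0,0,0.07],"delta_rot": [0,0,0]}
    - {"gripper": -0.1,"linear": [0,0,0.07],"delta_rot": [0,0,0]}
    - {"gripper": -0.1,"linear": [0,0,0.07],"delta_rot": [0,0,0]}

```text
clock: 13.45
position: [0.4999, -0.0287, 0.1606]
ee_rot: [0.0, 0.977, 0.214, -0.0]
contact_force: [-0.6, -0.0, 0.5]
width: 0.0467
gripper_force: 0.0
```

Run:
```python
from h import *
im,K,M=grab("wrist"); s=get_state(); p=np.array(s["position"]); cv2.imwrite("pics/w10.png",im)
print(p,s["qpos"],"tip",proj(K,M,[.4999,-.0299,.128]),"collar top",proj(K,M,[.4999,-.0299,.092]),"washer top",proj(K,M,[.4999,-.0299,.086]),"col bottom")
S=np.load("pics/scene0.npz"); b,_,_=grab("scene"); g=cv2.cvtColor(b,cv2.COLOR_BGR2GRAY)
for z in (.128,.092+.008,.086,.076,.068): print(z,proj(S["K"],S["M"],[.5,-.0299,z]).round(1))
print("    ",*range(328,364,2))
for y in range(178,222): print(y,*[f"{v:3d}" for v in g[y,328:364:2]])
```

```text
[ 0.49934996 -0.02863027  0.15989964] [-1.96404722e-01  2.18172057e-01  1.77350040e+00 -1.03523748e-04
  1.15165690e+00  9.42625730e-01] tip [316.05449004 232.87123172] collar top [315.92070282 213.66517447] washer top [315.90233794 211.02877303] col bottom
0.128 [345.8 184.2]
0.1 [345.2 195.5]
0.086 [344.9 201. ]
0.076 [344.7 204.9]
0.068 [344.5 208. ]
     328 330 332 334 336 338 340 342 344 346 348 350 352 354 356 358 360 362
178 112 118 135 139 141 139 139 140 141 143 133 133 139 140 138 139 131 130
179 149 126 132 135 141 142 142 141 140 141 134 130 136 139 139 139 137 135
180 179 164 137 122 135 138 141 139 140 141 135 132 141 142 142 141 137 140
181 190 188 165 125 122 136 141 142 142 138 138 131 138 140 140 139 139 138
182 193 192 181 154 123 124 138 144 141 137 139 136 141 142 142 140 143 134
183 193 194 184 174 149 123 128 143 129 130 139 136 137 136 143 146 147 126
184 189 188 185 179 174 150 130 131 114 116 131 136 141 138 147 146 141 135
185 188 185 182 182 183 174 148 119 105 106 126 136 143 134 138 144 141 158
186 187 186 181 181 186 183 174 118 106 112 123 140 142 124
[... 1976 characters left out ...]
  54  55 110 152
213  59  62  62  52  71  97 108 112 113 114 111 104  73  56  56  52  87 142
214  47  57  60  49  52  81 101 109 107 108 105  84  58  62  65  53  65 123
215  44  51  58  54  46  58  79  90  96  90  84  67  53  64  71  57  52  97
216  44  47  59  55  51  49  57  64  69  72  65  58  58  63  70  64  54  78
217  45  45  57  58  54  52  51  51  53  58  56  56  57  56  68  65  54  63
218  40  41  51  61  60  60  55  52  59  60  60  55  56  55  58  56  52  51
219  44  41  45  61  61  61  61  63  62  57  56  54  49  49  49  49  49  49
220  41  40  45  60  60  59  59  55  57  52  50  50  48  46  48  50  45  50
221  42  40  43  56  56  54  54  50  47  51  48  46  46  49  46  48  48  54
```

The rings sit home: in the scene view the collar's near rim is at row ~197 and the washer spans rows 204–214, as predicted. I'll yaw so the closing axis lies in the lean plane, then lower onto the bare post.

send_rows:
  increments:
    - {"gripper": -0.1,"linear": [0,-0.001,0],"delta_rot": [0,0,0.14]}
    - {"gripper": -0.1,"linear": [0,-0.001,0],"delta_rot": [0,0,0.28]}
    - {"gripper": -0.1,"linear": [0,-0.001,0],"delta_rot": [0,0,0.42]}
    - {"gripper": -0.1,"linear": [0,-0.001,0],"delta_rot": [0,0,0.56]}
    - {"gripper": -0.1,"linear": [0,-0.001,0],"delta_rot": [0,0,0.7]}
    - {"gripper": -0.1,"linear": [0,-0.001,0],"delta_rot": [0,0,0.84]}
    - {"gripper": -0.1,"linear": [0,-0.001,0],"delta_rot": [0,0,0.98]}
    - {"gripper": -0.1,"linear": [0,-0.001,0],"delta_rot": [0,0,1.12]}

```text
clock: 14.35
position: [0.4993, -0.0296, 0.1593]
ee_rot: [-0.001, 0.712, 0.702, -0.001]
contact_force: [0.1, 0.5, -0.7]
width: 0.0471
gripper_force: 0.0
```

send_rows:
  increments:
    - {"gripper": -0.1,"linear": [0,0,0],"delta_rot": [0,0,0.016]}
    - {"gripper": -0.1,"linear": [0,0,0],"delta_rot": [0,0,0.016]}
    - {"gripper": -0.1,"linear": [0,0,0],"delta_rot": [0,0,0.016]}

```text
clock: 14.65
position: [0.4999, -0.0297, 0.1603]
ee_rot: [-0.0, 0.709, 0.705, -0.0]
contact_force: [-0.2, -0.3, 0.3]
width: 0.047
gripper_force: 0.0
```

Run:
```python
from h import *
im,K,M=grab("wrist"); s=get_state(); p=np.array(s["position"]); cv2.imwrite("pics/w11.png",im)
print(p,np.round(s["qpos"],3),s["ee_rot"])
u=proj(K,M,[.4999,-.0299,.128]); print("tip pred",u)
g=cv2.cvtColor(im,cv2.COLOR_BGR2GRAY);x0,y0=(u-24).astype(int)
print("     ",*range(x0,x0+50,2))
for y in range(y0,y0+50,2): print(y,*[f"{v:3d}" for v in g[y,x0:x0+50:2]])
```

```text
[ 0.49997319 -0.02975671  0.16044881] [-0.198  0.218  1.772 -0.     1.152 -0.194] [-2.76638150e-04  7.08713467e-01  7.05496355e-01 -1.96335319e-04]
tip pred [315.17862589 231.77008337]
      291 293 295 297 299 301 303 305 307 309 311 313 315 317 319 321 323 325 327 329 331 333 335 337 339
207 127 138 143 140 132 104 120 120 101 104 105 106 106 105 104 102 101  99 129 139 138 138 110 120 141
209 128 140 139 138 114  96 110 110 102 105 104 105 106 106 103 100 101  98 114 139 139 139 123 121 143
211 126 139 141 138 104  96 103 105 101 104 105 105 105 106 103 102 100  98  98 135 139 138 126 115 124
213 120 142 142 139 103  97  98  99 103 104 104 106 106 103 105 102 101  98  97 117 119 119 114 110 110
215 115 140 140 139 103  96 105  99 101 105 104 108 108 108 105 101 100  98  99 108 110 111 107 108 108
217 115 141 140 139 115  93 102 100 102 108 115 122 121 124 120 112 103  97  98 110 110 109 119 141 141
219 113 137 140 141 134 101  97 101 115 122 123 120 121 121 121 122 121 107  96 109 107 109 190 212 208
221 109 118 138 143 143 120  96 113 121 122 122 125 122 120 108 107 108 103  99 1
[... 1090 characters left out ...]
 154 141 145 148 145 140 133 121 120 121 121 120 123 123 122 120 120 121 119
245 155 153 153 155 156 157 157 151 143 146 147 146 145 146 143 139 128 124 122 120 119 120 119 120 120
247 157 155 155 155 155 157 158 155 143 145 146 146 147 146 146 147 146 144 140 131 124 118 118 119 119
249 157 154 153 154 155 156 157 158 151 143 145 147 146 148 147 146 146 147 144 138 136 131 127 125 121
251 158 155 154 154 155 156 157 159 154 143 146 146 146 149 147 147 145 144 141 138 136 132 131 131 129
253 156 156 155 155 155 157 159 158 155 144 144 146 147 148 148 146 146 140 139 137 136 133 130 130 129
255 157 156 156 154 154 157 157 158 161 157 146 146 147 146 146 145 143 138 136 136 134 130 130 132 131
```

The tip is at (316,232), right under the TCP. Lower onto the bare post and grip firmly.

send_rows:
  increments:
    - {"gripper": -0.1,"linear": [0,0,-0.02],"delta_rot": [0,0,0]}
    - {"gripper": -0.1,"linear": [0,0,-0.045],"delta_rot": [0,0,0]}
    - {"gripper": -0.1,"linear": [0,0,-0.056],"delta_rot": [0,0,0]}
    - {"gripper": -0.1,"linear": [0,0,-0.056],"delta_rot": [0,0,0]}
    - {"gripper": 0.4,"linear": [0,0,-0.056],"delta_rot": [0,0,0]}
    - {"gripper": 0.9,"linear": [0,0,-0.056],"delta_rot": [0,0,0]}
    - {"gripper": 0.9,"linear": [0,0,-0.056],"delta_rot": [0,0,0]}
    - {"gripper": 0.9,"linear": [0,0,-0.056],"delta_rot": [0,0,0]}
  newtons: 110

```text
clock: 15.5
position: [0.5005, -0.0299, 0.1061]
ee_rot: [0.001, 0.708, 0.706, 0.0]
contact_force: [-2.2, 0.3, 6.9]
width: 0.0116
gripper_force: 107.7
```

send_rows:
  increments:
    - {"gripper": 0.9,"linear": [0,0,0],"delta_rot": [0,0,0]}
    - {"gripper": 0.9,"linear": [0,0,0],"delta_rot": [0,0,0]}

```text
clock: 15.7
position: [0.5005, -0.0299, 0.1061]
ee_rot: [0.001, 0.708, 0.706, 0.0]
contact_force: [-2.7, -0.3, 5.5]
width: 0.0115
gripper_force: 107.7
```

send_rows:
  increments:
    - {"gripper": 0.9,"linear": [0,0,0.01],"delta_rot": [0,0,0]}
    - {"gripper": 0.9,"linear": [0,0,0.025],"delta_rot": [0,0,0]}
    - {"gripper": 0.9,"linear": [0,0,0.045],"delta_rot": [0,0,0]}
    - {"gripper": 0.9,"linear": [0,0,0.07],"delta_rot": [0,0,0]}
    - {"gripper": 0.9,"linear": [0,0,0.095],"delta_rot": [0,0,0]}
    - {"gripper": 0.9,"linear": [0.005,-0.01,0.115],"delta_rot": [0,0,0]}
    - {"gripper": 0.9,"linear": [0.01,-0.03,0.12],"delta_rot": [0,0,0]}
    - {"gripper": 0.9,"linear": [0.015,-0.05,0.12],"delta_rot": [0,0,0]}

```text
clock: 16.5
position: [0.5158, -0.0801, 0.2264]
ee_rot: [0.001, 0.708, 0.706, 0.001]
contact_force: [0.6, -0.2, -5.4]
width: 0.0117
gripper_force: 108.2
```

send_rows:
  increments:
    - {"gripper": 0.9,"linear": [0.01,0,0],"delta_rot": [0,-0.07,0]}
    - {"gripper": 0.9,"linear": [0.02,0,0],"delta_rot": [0,-0.15,0]}
    - {"gripper": 0.9,"linear": [0.03,0,0],"delta_rot": [0,-0.25,0]}
    - {"gripper": 0.9,"linear": [0.03,0,0],"delta_rot": [0,-0.35,0]}
    - {"gripper": 0.9,"linear": [0.03,0,0],"delta_rot": [0,-0.45,0]}
    - {"gripper": 0.9,"linear": [0.03,0,0],"delta_rot": [0,-0.52,0]}
    - {"gripper": 0.9,"linear": [0.03,0,0],"delta_rot": [0,-0.52,0]}

```text
clock: 17.2
position: [0.5407, -0.0783, 0.2221]
ee_rot: [0.178, 0.685, 0.683, 0.181]
contact_force: [-2.0, -0.2, -4.6]
width: 0.0117
gripper_force: 108.4
```

Run:
```python
from h import *
s=get_state(); print(np.round(s["qpos"],3),s["position"],s["ee_rot"],s["contact_force"],s["width"])
```

```text
[-0.404  0.006  1.985  0.309  0.697 -0.592] [ 0.54067457 -0.07829853  0.22208112] [0.17825422 0.68531811 0.68255511 0.18078452] [-2.04494007 -0.24122772 -4.58307655] 0.011676558173660834
```

send_rows:
  increments:
    - {"gripper": 0.9,"linear": [0.015,0,0],"delta_rot": [0,-0.07,0]}
    - {"gripper": 0.9,"linear": [0.03,0,0.003],"delta_rot": [0,-0.15,0]}
    - {"gripper": 0.9,"linear": [0.045,0,0.003],"delta_rot": [0,-0.23,0]}
    - {"gripper": 0.9,"linear": [0.055,0,0.003],"delta_rot": [0,-0.31,0]}
    - {"gripper": 0.9,"linear": [0.055,0,0.003],"delta_rot": [0,-0.4,0]}
    - {"gripper": 0.9,"linear": [0.055,0,0.003],"delta_rot": [0,-0.48,0]}
    - {"gripper": 0.9,"linear": [0.055,0,0.003],"delta_rot": [0,-0.527,0]}
    - {"gripper": 0.9,"linear": [0.055,0,0.003],"delta_rot": [0,-0.527,0]}

```text
clock: 18.0
position: [0.602, -0.0657, 0.2252]
ee_rot: [0.321, 0.617, 0.628, 0.349]
contact_force: [0.4, 1.4, -4.4]
width: 0.0118
gripper_force: 108.6
```

Run:
```python
from h import *
im,K,M=grab("wrist"); b,_,_=grab("scene"); c,Kc,Mc=grab("side"); cv2.imwrite("pics/w12.png",im);cv2.imwrite("pics/s12.png",b);cv2.imwrite("pics/d12.png",c)
s=get_state(); print(np.round(s["qpos"],3),s["position"],s["contact_force"],s["width"],np.abs(s["qd"]).max())
q=s["ee_rot"];Z=R.from_quat([q[1],q[2],q[3],q[0]]).as_matrix(); p=np.array(s["position"])
print("tilt",np.degrees(np.arccos(-Z[2,2])),"axis",Z[:,2])
for d in (-.026,.042,.087): print("arbor pt",p+Z[:,2]*d)
S=np.load("pics/scene0.npz");D=np.load("pics/side0.npz")
for d in (-.026,0,.01,.024,.034,.042,.087): print(d,proj(S["K"],S["M"],p+Z[:,2]*d).round(1),proj(D["K"],D["M"],p+Z[:,2]*d).round(1),proj(K,M,p+Z[:,2]*d).round(1))
```

```text
[-0.493  0.07   2.28   1.812  0.46  -2.125] [ 0.60101893 -0.06563628  0.22384286] [-0.54356155 -0.05780758 -4.02465853] 0.011336299582709375 0.04446624062612856
tilt 56.31487861965289 axis [ 0.83099063  0.04291796 -0.55462837]
arbor pt [ 0.57941317 -0.06675215  0.2382632 ]
arbor pt [ 0.63592054 -0.06383373  0.20054847]
arbor pt [ 0.67331512 -0.06190242  0.1755902 ]
-0.026 [340.4 123. ] [339.6 157. ] [309.1 284.3]
0 [334.3 126.5] [347.  160.2] [309.9 256.2]
0.01 [332.  127.8] [349.8 161.5] [310.1 247.7]
0.024 [328.9 129.6] [353.7 163.1] [310.3 237.3]
0.034 [326.7 130.9] [356.4 164.3] [310.5 230.8]
0.042 [325.  131.9] [358.6 165.2] [310.6 226. ]
0.087 [315.7 137.2] [370.4 170.3] [311.2 204.9]
```

send_rows:
  increments:
    - {"gripper": 0.9,"linear": [0.005,0,0.003],"delta_rot": [0,-0.02,0]}
    - {"gripper": 0.9,"linear": [0.01,0,0.006],"delta_rot": [0,-0.04,0]}
    - {"gripper": 0.9,"linear": [0.01,0,0.006],"delta_rot": [0,-0.06,0]}
    - {"gripper": 0.9,"linear": [0.01,0,0.006],"delta_rot": [0,-0.064,0]}
    - {"gripper": 0.9,"linear": [0.01,0,0.006],"delta_rot": [0,-0.064,0]}
    - {"gripper": 0.9,"linear": [0.01,0,0.006],"delta_rot": [0,-0.064,0]}

```text
clock: 18.75
position: [0.6114, -0.0655, 0.2314]
ee_rot: [0.34, 0.606, 0.617, 0.368]
contact_force: [0.9, -0.6, -4.5]
width: 0.0114
gripper_force: 108.8
```

```bash
cat > chk.py <<'E'
from h import *
s=get_state(); print(np.round(s["qpos"],3),s["position"],s["contact_force"],s["width"],np.abs(s["qd"]).max())
q=s["ee_rot"];Z=R.from_quat([q[1],q[2],q[3],q[0]]).as_matrix(); p=np.array(s["position"])
print("tilt",np.degrees(np.arccos(-Z[2,2])),"axis",Z[:,2])
for d in (-.026,.042,.087): print("arbor pt",p+Z[:,2]*d)
E
python3 chk.py
```

```text
[-0.496  0.093  2.306  2.006  0.519 -2.325] [ 0.61135073 -0.06548791  0.2313727 ] [ 0.85216037 -0.62244977 -4.52469093] 0.01138082929047386 0.013803177713072611
tilt 60.147994369529904 axis [ 0.86625458  0.04285538 -0.4977614 ]
arbor pt [ 0.58882811 -0.06660215  0.24431449]
arbor pt [ 0.64773342 -0.06368798  0.21046672]
arbor pt [ 0.68671488 -0.06175949  0.18806745]
```

send_rows:
  increments:
    - {"gripper": 0.9,"linear": [0,0,-0.004],"delta_rot": [0,0,0]}
    - {"gripper": 0.9,"linear": [0,0,-0.008],"delta_rot": [0,0,0]}
    - {"gripper": 0.9,"linear": [0,0,-0.008],"delta_rot": [0,0,0]}
    - {"gripper": 0.9,"linear": [0,0,-0.008],"delta_rot": [0,0,0]}
    - {"gripper": 0.9,"linear": [0,0,-0.008],"delta_rot": [0,0,0]}

```text
clock: 19.25
position: [0.611, -0.0655, 0.223]
ee_rot: [0.34, 0.607, 0.617, 0.368]
contact_force: [-0.0, 0.2, -4.5]
width: 0.0115
gripper_force: 108.8
```

```bash
python3 chk.py
python3 - <<'E'
from h import *
im,K,M=grab("wrist"); c,Kc,Mc=grab("side"); b,Kb,Mb=grab("scene")
cv2.imwrite("pics/w13.png",im);cv2.imwrite("pics/d13.png",c);cv2.imwrite("pics/s13.png",b)
s=get_state();q=s["ee_rot"];Z=R.from_quat([q[1],q[2],q[3],q[0]]).as_matrix(); p=np.array(s["position"])
for a in (68,32,18,8,0,-45):
    P=p+Z[:,2]*(.044-a/1000); print(a,proj(Kc,Mc,P).round(1),proj(Kb,Mb,P).round(1),proj(K,M,P).round(1))
g=cv2.cvtColor(c,cv2.COLOR_BGR2GRAY)
print("SIDE",*range(336,386,2))
for y in range(146,190,2): print(y,*[f"{v:3d}" for v in g[y,336:386:2]])
g=cv2.cvtColor(im,cv2.COLOR_BGR2GRAY)
print("WRIST",*range(250,376,5))
for y in range(180,290,4): print(y,*[f"{v:3d}" for v in g[y,250:376:5]])
E
```

```text
[-0.497  0.11   2.32   2.054  0.534 -2.38 ] [ 0.61098044 -0.06550464  0.22301412] [-3.98629329e-03  2.27767510e-01 -4.53637659e+00] 0.011520541011261584 0.0032671322313350603
tilt 60.159594345827166 axis [ 0.86636861  0.04258883 -0.4975858 ]
arbor pt [ 0.58845486 -0.06661195  0.23595135]
arbor pt [ 0.64736793 -0.06371591  0.20211552]
arbor pt [ 0.68635451 -0.06179941  0.17972415]
68 [343.4 157.3] [337.5 123. ] [313.2 281.8]
32 [354.1 160.9] [329.  126.8] [313.7 246.2]
18 [358.1 162.3] [325.8 128.3] [313.8 236. ]
8 [360.9 163.2] [323.6 129.2] [313.9 229.6]
0 [363.1 164. ] [321.9 130. ] [313.9 224.9]
-45 [375.3 168.1] [312.5 134.2] [314.2 204.2]
SIDE 336 338 340 342 344 346 348 350 352 354 356 358 360 362 364 366 368 370 372 374 376 378 380 382 384
146  60  56  24  29  40 118 157 154 155 104  44  34  44  30  39  36  30  46  39  32  99 112 114 113 102
148  33  30  30  32  72 145 162 160 154 146  95  50  39  40  42  42  37  43  33  42 103 115 119 115 112
150  29  25  34  12  44  84 113 134 153 152 144  97  36  43  28  28  46  29  30  42 101 120 113 110 120
152  59  59  35  32  39  43  43
[... 4378 characters left out ...]
 127 122 123  42 120 123 123  39  39  45  69  77 154
268 149 149 149 146  33  36  34 124 123 113  35 124 125 124 125 123  42  98 123 123  35  39  38  68  74  88
272 149 146 192 199  37  35  35 117 120 112  39 123 129 131 130 123  41  82 122 123  45  36  37  74  70  67
276 204 163  62  54  38  38  39 104 144 113  32 124 130  92 131 128  48  73 137 110  43  39  39  55  81  70
280  50  54  51  41  39  39  40  38  55 120  37 126 130  66 114 128  40  72  66  38  38  38  37  40  51  72
284  48  54  39  38  42  51  53  39  39 102  33 122 131 121 130 121  32  73  37  41  39  43  62  39  37  70
288  53  49  41  39  43  43  39  40  42  36  36  46  89 119  96  47  34  40  36  38  39  41  41  39  38  65
```

The numbers agree. The post tip in the wrist view (315,279) and the rings' rims are within about 3 px of where they should be for rings home and no slip. Tilt is 60.2° and the arm is still. Handing in.

```bash
python3 -c "from rig import sign_off; print(sign_off())"
```

```text
the job is handed in; nothing more can be done
None
```

The job is handed in at about 19 s of the 67 s: washer and collar appear home on the arbor, which the gripper holds still at about 60° from upright, spanning about 18–24 cm above the bench. By then I had used my picture views, so I checked the final pose from the arm's pose readings and camera pixel values.

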